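# Copy a mirror's angle with a locking bevel

### The job

Make the second mirror on the optics board parallel to the fixed first mirror. Squeeze the lock tab on the bevel's handle and, keeping it squeezed, swing the blade flat against the first mirror, then let go so that it locks at that angle; then slide the bevel's carriage along the rail until it is fully home at the other end, where the locked blade turns the second mirror to the same angle. Do not touch the second mirror with the gripper, and leave the other things on the table alone.

Things in the scene. Friction and masses are not known exactly. Their poses are not given: they have to be found in the camera images.
- board: Plywood optics board, fixed, 280 x 440 x 16 mm (x -80 to 200, y -220 to 220). Origin: on the table under the middle of its rail. +y along the rail (first mirror at the +y end, second at -y), +x away from the robot, z up. Behind its +y side stands a retort stand (upright x 106, y 275, 370 tall); its 16 mm steel rod runs along y at x 106, height 165, from y 310 to -95 (clamp end).
- carriage (a joint): Slide of the aluminium carriage (plate 97 x 60 mm, top 35 mm above the table), in m: 0 at the first mirror (blade pivot at board x 0, y +110 mm), 0.22 fully home at the second mirror's end (pivot at y -110 mm); it grows towards the board's -y. Hard stops at both ends; rubs with about 4 N.
- lug (a point): Middle of the upper part of the carriage's black push lug, an upright block 26 mm (x) x 30 mm (y) x 52 mm high, top 87 mm above the table; this point is 75 mm above the table and 50 mm on the robot's side of the blade's pivot. Push here, clear of the handle, to slide the carriage. Axes as the board's.
- blade (a joint): Hinge of the bevel's steel blade on the carriage, rad: 0 when it points along the board's +x, positive towards the board's +y (to the first mirror). Unlocked it turns with about 0.06 N m; locked it holds against about 2.5 N m, so it should not be forced.
- blade_line (a point): Middle of the steel blade bar, which is 135 mm long, 12 mm thick and 25 mm high (34 to 59 mm above the table), running 40 to 175 mm out from the pivot. x: along the blade, away from the pivot; z: up.
- handle (a point): Grasp point of the blade's handle, 80 mm from the pivot, 92 mm up; axes as the blade's. The handle leans 35 degrees towards the pivot (upwards along -0.574 x + 0.819 z): black fixed post (outer face y -16 mm) and steel lock tab (outer face y +16), 32 mm over both, 24 wide, tab 23 mm either way along the handle. The rod blocks a gripper from straight above: come tilted like the handle.
- lock_tab (a joint): Travel of the spring lock tab towards the post, m: 0 released (the blade is locked), 0.007 fully squeezed (free to turn). Takes about 12 N to start and 15 N fully squeezed; springs back when let go. Grip it with 25 N or more across y. Only the tab moves, so the squeezed grip's middle lies 3.5 mm to the post's side.
- first_mirror: The fixed first mirror, a wooden block 115 x 27 x 33 mm (top 50 mm above the table), mirror on its -y face. Origin: at the table, on the axis of the blade's pivot when the carriage is at 0. x: along the mirror away from the pivot, block 55 to 170 mm out; face at y = +6 mm, parallel to x, so the blade lies flat on it when both point the same way.
- second_mirror (a joint): Hinge of the second mirror, on the axis of the blade's pivot when the carriage is at 0.22, rad: 0 along the board's +x, positive towards its +y. Turns with about 0.08 N m, stays where left. It starts leaning across the blade's path; the arriving blade pushes it round until it lies flat on the blade as the carriage comes home.
- second_mirror_face (a point): Middle of the second mirror's face, 112 mm out from its pivot, 34 mm above the table; the block, like the first mirror's, lies on the -y side of this face. x: along the mirror, away from its pivot; z: up.

How it is judged:
On the way, in this order (a step that is already met when the one before it is completed fails the run):
1. the lock tab is squeezed before the blade is swung (value of joint lock_tab above 0.004 m and angle between the x axis of blade_line and the x axis of first_mirror, either way round above 0.15 rad), for 0.05 s.
2. the blade is brought to the first mirror with the tab still squeezed (value of joint lock_tab above 0.004 m and value of joint carriage below 0.012 m and angle between the x axis of blade_line and the x axis of first_mirror, either way round below 0.08 rad), for 0.05 s.
3. the blade lies along the first mirror (within 3 degrees), carriage still at that end, and the lock tab has been let go (angle between the x axis of blade_line and the x axis of first_mirror, either way round below 0.055 rad and value of joint carriage below 0.012 m and value of joint lock_tab below 0.002 m), for 0.2 s.
At the end, for the whole second after the job is handed in: The second mirror is parallel to the first within about 4 degrees, the blade too, still locked (tab released), the carriage within 8 mm of its stop at the second mirror's end, and everything is at rest (angle between the x axis of each of second_mirror_face, blade_line and the x axis of first_mirror, either way round below 0.075 rad and value of joint carriage above 0.212 m and value of joint lock_tab below 0.002 m and velocity of joint second_mirror between -0.05 and 0.05 rad/s); the robot touches nothing.
It fails at once if the gripper or arm touches the second mirror (contact force between any of the fingers, the arm and second_mirror_c0 above 1 N).
It fails at once if a bystander is moved by more than 30 mm (distance of any of lens, eraser, prism, beaker, pencil_case, petri_dish, scalpel, ruler from where it was at the start of the episode above 0.03 m).
It also fails if it takes over 48 s, if anything falls off the work surface, if the arm or the gripper's body presses on something with over 40 N, if the wrist force passes 120 N, or if a joint passes its speed limit or range.

### The arm

A 6-joint arm with a two-finger parallel gripper is mounted at the origin on the work surface. World frame = base frame: x ahead of the robot, y to its left, z up, the work surface at z = 0. Lengths are in m, angles in rad, forces in N, time in s.
With the tool pointing down it reaches from about 0.4 to 0.925 m from the base axis. Payload 3.4 kg.
Tool frame: the origin (TCP) lies at the very end of the fingers, on their centre line; the grasp point (between the pads) lies 19 mm behind it (arm.grip_depth is the distance from the TCP to the grasp point, in m); z points along the fingers, y is the line along which they close (so a half turn about z gives the same grasp; the last joint's range is limited). The gripper opens to 85 mm and grips with 20 to 120 N. Pads are 22 mm wide; open, the fingers measure 114 mm over their backs; the gripper's body (76 mm by 85 mm) begins 54 mm behind the grasp point. The pads swing forward as they close: fully open they stand 13 mm farther back than shut.
Start: joints at [1.202, 0.307, 1.506, -0, 1.328, -0.073], TCP at [0.167, 0.55, 0.201] pointing down, gripper open.
Joint ranges: [-3.12, 3.12], [-1.05, 2.28], [0.14, 2.33], [-1.42, 4.57], [0.1, 2.73], [-2.68, 2.68]. Speed limits (rad/s): [2.57, 2.57, 3.14, 3.14, 3.14, 3.14].

### API

Orientations are given as a unit quaternion [w, x, y, z].
In Python, from cell import monitor, optics, close_job, spot_in, spot_point, arm gives the robot as it stands.
- The arm moves only by the shell command python3 -m pendant 'ROWS' [FORCE]. ROWS is JSON, a list of rows, each an object with "hand": the finger opening in m, from 0 to 0.0854; "delta_pos": the shift along the tool's x, y, z in m, a list of three; "spin": the turn about the tool's z in degrees. In form: [{"hand": hand, "delta_pos": [dx, dy, dz], "spin": spin}, ...]. A call has 1 to 12 rows; each row is the pose to reach, as a shift and turn from the pose commanded when the call began, along the tool's axes at that moment; what a row does not reach only later rows make up. A row lasts 1/8 s, in which the tool goes at most 62.5 mm and 10.7 degrees, less where a joint would pass 70% of its speed; a pose out of reach is approached as far as the arm can. A call with a gripper value outside its range is refused whole. The fingers move at their own pace and stop on an object; FORCE is the grip in N (left out, the last holds). Time passes only in rows, so rows that repeat a pose let the fingers close. It gives the time, the measured TCP pose, the force, the opening and the grip force at its end, in the units of the state.
- monitor.sense(): the state, without advancing time (a new reading comes with each control period).
- optics.camera(name): name is "scene" or "top" or "wrist"; returns (picture, depth): 384x512x3 uint8, red, green, blue; 384x512 float32, m along the optical axis (not along the pixel's ray), 0 where there is no reading.
- optics.camera_params(name): a dict with "fx", "fy", "cx", "cy" (pixels), "xyz" and "attitude" of the camera in the world. Camera axes: x right, y down, z forward; pixel columns grow to the right and rows downward; lengths in m; the calibration is good to about 2 mm. A picture is of the moment at which its call begins: read the wrist's pose just before it. camera_params takes no time and is no camera call; for the wrist camera it gives the pose at the moment of the call.
- close_job(): hands the job in; it is judged then, once.
Trained networks look in the newest picture that a camera, given by its name, has taken for a name from the list of things; names that differ only in an ending like _2 or _b are one class to them, and where a whole thing is asked for, a point or a joint stands for the part that bears it (a point fixed in the world has none). Each returns a list of dicts, best first, with "p" (0 to 1); they miss things now and then, are a little off and sometimes report something else, mostly with a low value. They report only what shows in the picture. A call takes as long as a camera call.
- spot_in(camera, thing): "uv" ([column, row] in pixels, amid what is visible of it).
- spot_point(camera, thing): "uv" ([column, row] in pixels: a listed point, or the origin of a listed thing).
The state is a dict: "clock": time; "joint_positions": joint angles; "qd": joint speeds; "effort": joint torques, N m; "tcp_pos": TCP position; "tcp_rot": TCP orientation; "ft_force": force on the tool from outside, world axes, zero at the start; "wrist_torque": the same for the moment, N m; "gripper_width": opening from 0.0 (shut) to 1.0 (fully open); "grip_force": force on a finger pad.
Only numpy, scipy, OpenCV 4.12 (cv2) and the standard library are available. Lean on these libraries where they do the work, as an engineer would, in place of code of your own. Each camera call takes 0.05 s, during which the arm holds its last target. There are 200 camera calls.

## Working session

There is one attempt and no reset: what is moved stays moved. The work goes in short steps, Python scripts to look and compute and a shell command to move; the robot and the scene stay as the last step left them, time stands still between calls to the robot, and variables do not carry over. Pictures are saved under pics/ and viewed, at most 10 in all, crops included, and the job is handed in when it is done.

```bash
ls; mkdir -p pics
python3 - <<'E'
from cell import monitor, optics, spot_in, spot_point, arm
import cv2, numpy as np
s=monitor.sense(); print(s); print([a for a in dir(arm) if a[0]!='_'])
ims=[]
for c in("scene","top"):
    im,d=optics.camera(c); np.savez(f"{c}.npz",im=im,d=d); print(c,optics.camera_params(c))
    ims.append(im)
    for t in("handle","lug","blade_line","second_mirror_face","first_mirror","board"):
        print(c,t,[(x["uv"],round(x["p"],2)) for x in spot_point(c,t)[:2]])
cv2.imwrite("pics/a.png",cv2.resize(ims[0],(800,600))[:,:,::-1]); cv2.imwrite("pics/b.png",cv2.resize(ims[1],(800,600))[:,:,::-1])
E
```

```text
pics
{'clock': 0.0, 'joint_positions': array([ 1.20249904e+00,  3.07581094e-01,  1.50770298e+00, -1.71236280e-05,
        1.32837745e+00, -7.35039936e-02]), 'qd': array([-0.00011406,  0.00021592, -0.00039778, -0.0012314 , -0.00179517,
        0.0006206 ]), 'effort': array([ 2.18363049e-03, -4.57545376e+01, -2.51916307e+01,  3.24531329e-04,
        1.30928514e-02,  1.42284179e-05]), 'tcp_pos': array([0.16681555, 0.54946512, 0.1996653 ]), 'tcp_rot': array([-2.18546066e-04,  1.46861386e-01,  9.89156541e-01, -1.01111952e-03]), 'ft_force': array([-5.35617780e-04,  7.20440724e-01, -1.88642508e-01]), 'wrist_torque': array([-0.04435987,  0.02357137,  0.00533292]), 'grip_force': 0.0, 'gripper_width': 0.9987240495727799}
['IKError', 'grip_depth']
scene {'fx': 435.421560538439, 'fy': 435.421560538439, 'cx': 259.87327020897703, 'cy': 194.71743070701953, 'xyz': array([ 1.19306257, -0.00385718,  0.52747122]), 'attitude': array([-0.32600001,  0.63464615,  0.61564115, -0.33456573])}
scene handle [([349.1, 194.1], 0.62)]
scene lug [([344.1, 166.7], 0.67)]
scene blade_line [([341.0, 220.7], 0.94), ([346.5, 194.2], 0.53)]
scene second_mirror_face [([285.2, 226.3], 0.89)]
scene first_mirror [([346.6, 207.7], 0.68)]
scene board [([297.5, 210.9], 0.94)]
top {'fx': 451.0854800054409, 'fy': 451.0854800054409, 'cx': 255.0448860729234, 'cy': 197.5947882916301, 'xyz': array([0.45317919, 0.00401398, 0.90269047]), 'attitude': array([-0.05175573,  0.71183207, -0.69902311,  0.04453255])}
top handle [([179.0, 201.8], 0.71)]
top lug [([165.3, 268.6], 0.66)]
top blade_line [([187.7, 188.8], 0.79)]
top second_mirror_face [([239.6, 196.5], 0.95)]
top first_mirror []
top board [([221.8, 238.5], 0.89)]
```

View pics/a.png

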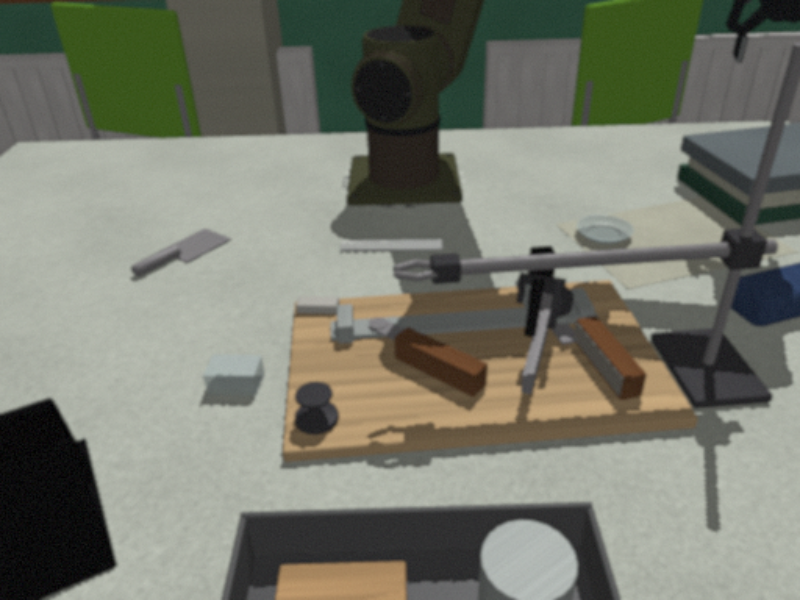

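View pics/b.png

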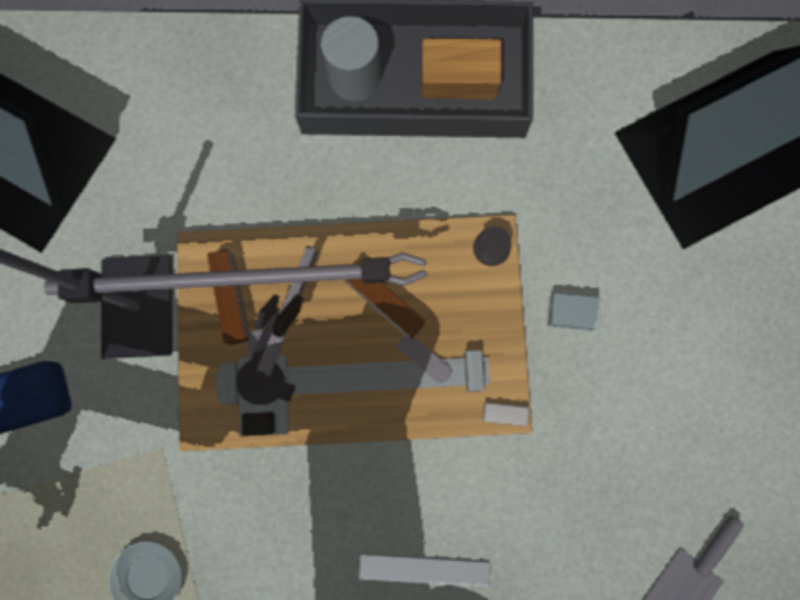

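The scene view shows the board with the carriage and black handle (540,290), the rod above it, and the first mirror (610,355) and second mirror (440,360). In the top view the board corners are (177,232), (516,213), (531,430) and (181,450), the pivot is (262,380), and the blade tip is (315,248). The moves only shift and spin a downward-pointing tool, so the rod clearance has to be measured.

```bash
cat > h.py <<'E'
import numpy as np, cv2
from scipy.spatial.transform import Rotation as R
from cell import monitor, optics, spot_in, spot_point
def rot(q): return R.from_quat(np.r_[q[1:],q[0]]).as_matrix()
def ray(P,uv):
    v=rot(P["attitude"])@np.array([(uv[0]-P["cx"])/P["fx"],(uv[1]-P["cy"])/P["fy"],1]); return P["xyz"],v
def atz(P,uv,z):
    o,v=ray(P,uv); return o+v*(z-o[2])/v[2]
def cloud(P,d):
    v,u=np.mgrid[:d.shape[0],:d.shape[1]]
    c=np.stack([(u-P["cx"])/P["fx"]*d,(v-P["cy"])/P["fy"]*d,d],-1)
    return c@rot(P["attitude"]).T+P["xyz"]
E
cat > m.py <<'E'
from h import *
P=optics.camera_params("top"); d=np.load("top.npz"); im=d["im"]; d=d["d"]
C=cloud(P,d)
k=.64
cor=[atz(P,np.array(c)*k,.016)[:2] for c in[(177,232),(516,213),(531,430),(181,450)]]
loc=np.array([[.2,.22],[.2,-.22],[-.08,-.22],[-.08,.22]])
cor=np.array(cor); print(cor)
# rigid fit
a=loc-loc.mean(0); b=cor-cor.mean(0)
yaw=np.arctan2((a[:,0]*b[:,1]-a[:,1]*b[:,0]).sum(),(a*b).sum())
Rb=np.array([[np.cos(yaw),-np.sin(yaw)],[np.sin(yaw),np.cos(yaw)]]); o=cor.mean(0)-Rb@loc.mean(0)
print("board",o,np.degrees(yaw),"res",(cor-o-loc@Rb.T).round(4).tolist())
L=C.copy(); L[...,:2]=(C[...,:2]-o)@Rb
g=np.isfinite(L).all(-1)&(d>0)
m=g&(L[...,0]>-.1)&(L[...,0]<.2)&(L[...,1]>-.0)&(L[...,1]<.2)
H=L[m]; 
# height map 10mm cells max
for x in np.arange(.2,-.1,-.01):
    print("%4d"%(x*1000),' '.join("%3d"%(1000*max([0]+list(H[(abs(H[:,0]-x)<.005)&(abs(H[:,1]-y)<.005)][:,2]))) for y in np.arange(.19,.0,-.01)))
for n,z0,z1 in(("blade",.054,.064),("m",.044,.054)):
    q=H[(H[:,2]>z0)&(H[:,2]<z1)&(H[:,0]>.05)]; print(n,len(q))
S=optics.camera_params("scene")
uv={"handle":([349.1,194.1],[179,201.8]),"lug":([344.1,166.7],[165.3,268.6]),"blade_line":([341,220.7],[187.7,188.8]),"smf":([285.2,226.3],[239.6,196.5])}
for n,(s,t) in uv.items():
    A=[];B=[]
    for Q,w in((S,s),(P,t)):
        oo,v=ray(Q,w); v/=np.linalg.norm(v); M=np.eye(3)-np.outer(v,v); A.append(M);B.append(M@oo)
    p=np.linalg.lstsq(np.vstack(A),np.hstack(B),rcond=None)[0]
    print(n,p.round(4),"board",((p[:2]-o)@Rb).round(4),"top@z",((atz(P,t,{"handle":.092,"lug":.075,"blade_line":.0465,"smf":.034}[n])[:2]-o)@Rb).round(4))
cv2.imwrite("pics/c.png",cv2.resize(im[120:300,100:290,::-1],None,fx=4,fy=3.3,interpolation=cv2.INTER_CUBIC)[:600])
E
python3 m.py
```

```text
[[ 0.66979197  0.30246601]
 [ 0.7021852  -0.13520198]
 [ 0.42600131 -0.15268349]
 [ 0.39329429  0.28043937]]
board [0.487981   0.06933794] 4.221779026901087 res [[-0.0015, -0.001], [-0.0014, 0.0001], [0.0016, 0.0033], [0.0013, -0.0024]]
 200  19  17  19  17  17  17  17  19  18  17  16  17  15  17  17  20  17  18  17
 190  21  19  19  18  19  19  20  19  19  18  19  20  20  20  20  19  19  18  20
 180  21  18  18  18  20  18  18  19  19  19  18  18  19  18  18  17  19  19  19
 169  19  18  18  19  50  18  20  19  18  19  19  19  19  19  18  19  18  19  19
 159  19  19  54  54  52  51  20  18  19  19  19  19  19  21  60  60  19  18  19
 149  19  19  52  53  53  52  19  17  20  20  18  18  20  19  61  62  18  20  18
 139   0   0  51  53  52  52  19   0   0  18   0   0   0  61  63  61   0  16  19
 129   0  16   0   0   0  15   0   0   0  15   0   0   0   0   0   0  15  14   0
 119  19  19  20  51  51  50  18  20  18  19  19  20  61  60  59  20  18  19  19
 109 176 175 175 175 175 175 175 174 174 175 175 175 174 174 175 174 174 174 174
  99 176 176 175 174 174 174 175 175 175 174 174 175 
[... 1265 characters left out ...]
19  36  84  89  88  89  38  36  18  19  20  19  19  19  20
 -70  19  19  18  19  18  19  18  19  34  19  20  18  18  21  22  18  19  18  19
 -80  18  18  19  19  19  20  18  17  18  18  17  18  19  18  20  19  19  18  19
 -90   3   2   2   2   3   2   3   3   2   2   2   2   4   2   2   3   4   2   5
-100   3   1   2   3   3   3   2   2   3   1   2   3   2   3   2   3   2   3   1
blade 206
m 756
handle [0.555  0.1542 0.0876] board [0.0731 0.0797] top@z [0.072  0.0768]
lug [0.4333 0.1726 0.0722] board [-0.0469  0.107 ] top@z [-0.0465  0.1085]
blade_line [0.5844 0.1414 0.0515] board [0.1014 0.0648] top@z [0.1025 0.067 ]
smf [0.5738 0.043  0.034 ] board [ 0.0836 -0.0326] top@z [ 0.0838 -0.0315]
```

View pics/c.png

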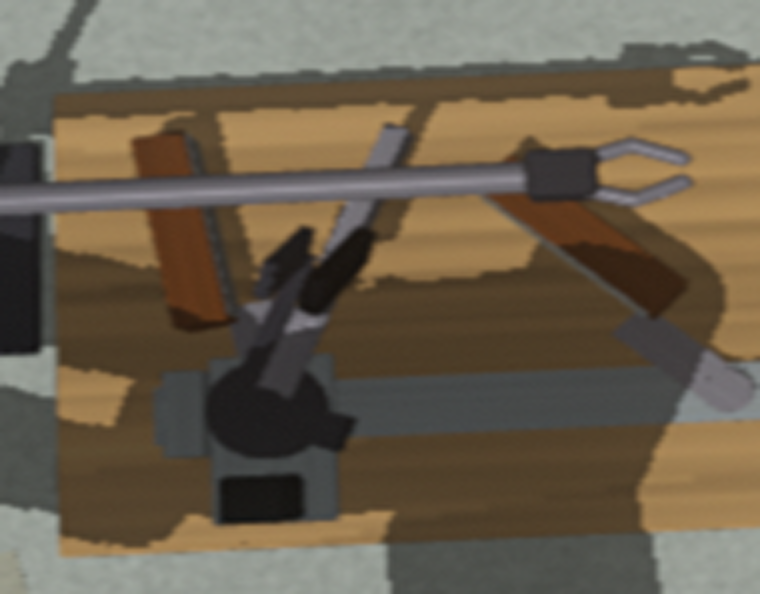

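The crop shows the carriage at the first mirror's end. The handle's two prongs are at about (290,260) and (340,270), on the robot's side of the rod, and the handle top is at about 118 mm. A vertical gripper with its TCP at about 103 mm keeps its body above the rod (top 173 mm) and still overlaps the top of the tab.

```bash
cat >> m.py <<'E'
print("=====")
bl=H[(H[:,2]>.055)&(H[:,2]<.066)&(H[:,0]>.112)&(H[:,1]<.1)]; 
mi=H[(H[:,2]>.046)&(H[:,2]<.057)&(H[:,0]>.05)&(H[:,1]>.12)]
for n,q in(("blade",bl),("mirror",mi)):
    c=q[:,:2].mean(0); w=np.linalg.svd(q[:,:2]-c)[2][0]; w*=np.sign(w[0]); a=np.arctan2(w[1],w[0])
    nrm=np.array([-w[1],w[0]]); off=(c-[0,.11])@nrm
    print(n,len(q),c.round(4),np.degrees(a).round(2),"offset from pivot",off.round(4),"direct",np.degrees(np.arctan2(c[1]-.11,c[0])).round(2), "rect",cv2.minAreaRect((q[:,:2]*1000).astype(np.float32)))
lug=H[(H[:,2]>.084)&(H[:,2]<.095)&(H[:,0]<-.02)]; print("lug",lug.mean(0), lug[:,:2].min(0),lug[:,:2].max(0))
ha=H[(H[:,2]>.095)&(H[:,2]<.13)]; print("handle",ha.mean(0))
for t in(-26,-24,-22): 
    u=np.array([np.cos(np.radians(t)),np.sin(np.radians(t))]); q=(ha[:,:2]-[0,.11]); print(t,"along",np.percentile(q@u,[2,50,98]).round(4),"across",np.percentile(q@[-u[1],u[0]],[2,50,98]).round(4))
E
python3 m.py | sed -n '/=====/,$p'
```

```text
=====
blade 107 [0.1419 0.0485] -23.04 offset from pivot -0.0011 direct -23.43 rect ((135.93650817871094, 51.52033996582031), (12.757486343383789, 52.62794494628906), 66.64525604248047)
mirror 719 [0.1024 0.1477] 9.51 offset from pivot 0.0202 direct 20.18 rect ((107.4461669921875, 148.83921813964844), (114.99595642089844, 28.954925537109375), 9.711396217346191)
lug [-0.05038944  0.11039061  0.08704496] [-0.06312963  0.0959452 ] [-0.03755205  0.12531433]
handle [0.06676751 0.07988055 0.10930186]
-26 along [0.0569 0.0728 0.0908] across [-0.0124 -0.0028  0.0196]
-24 along [0.057  0.0729 0.0909] across [-0.0149 -0.0053  0.0168]
-22 along [0.057  0.0727 0.0909] across [-0.0175 -0.008   0.0141]
```

```bash
python3 -m pendant '[{"hand":0.048,"delta_pos":[-0.053,-0.030,0],"spin":2},{"hand":0.048,"delta_pos":[-0.106,-0.060,0],"spin":2},{"hand":0.048,"delta_pos":[-0.159,-0.090,0],"spin":2},{"hand":0.048,"delta_pos":[-0.212,-0.120,0],"spin":2},{"hand":0.048,"delta_pos":[-0.265,-0.150,0],"spin":2},{"hand":0.048,"delta_pos":[-0.318,-0.180,0],"spin":2},{"hand":0.048,"delta_pos":[-0.371,-0.210,0],"spin":2},{"hand":0.048,"delta_pos":[-0.424,-0.240,0],"spin":2},{"hand":0.048,"delta_pos":[-0.479,-0.270,0],"spin":2},{"hand":0.048,"delta_pos":[-0.479,-0.270,0],"spin":2},{"hand":0.048,"delta_pos":[-0.479,-0.270,0],"spin":2}]' 30
python3 - <<'E'
from h import *
P=optics.camera_params("wrist"); im,d=optics.camera("wrist"); s=monitor.sense()
print(s["tcp_pos"],rot(s["tcp_rot"])[:2,:2].round(4).tolist(),s["gripper_width"],s["clock"],P["xyz"])
for t in("handle","lug","blade_line"): print(t,[(x["uv"],round(x["p"],2)) for x in spot_point("wrist",t)[:2]])
C=cloud(P,d)
y=np.radians(4.22);Rb=np.array([[np.cos(y),-np.sin(y)],[np.sin(y),np.cos(y)]]);o=np.array([.488,.0693])
L=C.copy();L[...,:2]=(C[...,:2]-o)@Rb
ha=L[(d>0)&(L[...,2]>.085)&(L[...,2]<.13)&(L[...,0]>.03)&(L[...,0]<.12)&(L[...,1]>.03)&(L[...,1]<.13)]
t=np.radians(-23.2);u=np.array([np.cos(t),np.sin(t)]);q=ha[:,:2]-[0,.11]
print(len(ha),"along",np.percentile(q@u,[2,50,98]).round(4),"across",np.percentile(q@[-u[1],u[0]],[2,50,98]).round(4),"z",ha[:,2].max() if len(ha) else 0)
cv2.imwrite("pics/d.png",cv2.resize(im,(800,600))[:,:,::-1])
E
```

```text
clock: 2.08
tcp_pos: [0.5465, 0.1525, 0.2003]
tcp_rot: [-0.001, 0.165, 0.986, 0.0]
ft_force: [-0.3, 0.1, 0.1]
gripper_width: 0.561
grip_force: 0.0
[0.54602807 0.15315303 0.20038213] [[-0.9462, 0.3236], [0.3236, 0.9462]] 0.5609374209519249 2.125 [0.48194877 0.17498838 0.37373338]
handle [([263.3, 189.8], 0.6)]
lug [([242.7, 42.4], 0.92)]
blade_line [([262.3, 195.0], 0.98)]
909 along [0.0554 0.0694 0.0953] across [-0.015  -0.0049  0.0172] z 0.120052442534339
```

View pics/d.png

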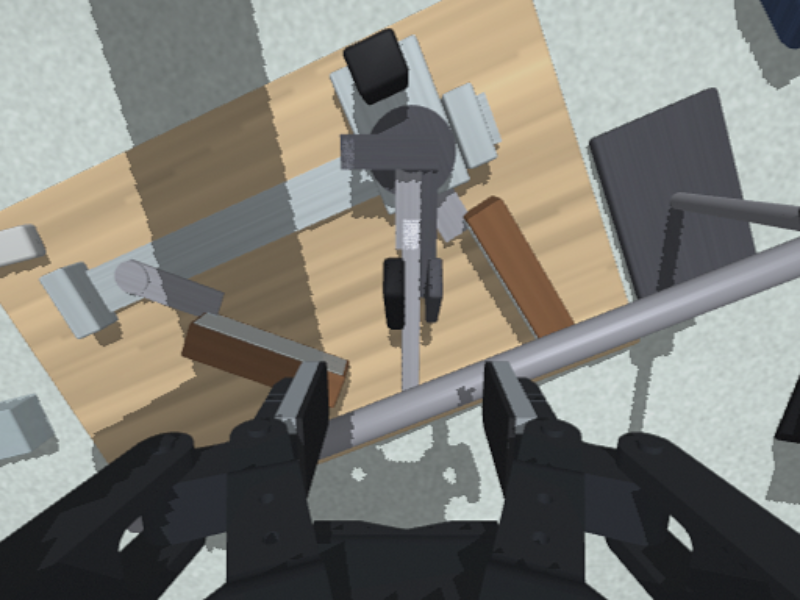

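Across the handle the edges read -15 to +17 mm, which matches the ±16 mm model, and the picture shows the fingers aligned with it: post at (395,290), tab at (433,290). I'll descend now and watch the force.

```bash
python3 -m pendant '[{"hand":0.048,"delta_pos":[0,0,0.03],"spin":0},{"hand":0.048,"delta_pos":[0,0,0.06],"spin":0},{"hand":0.048,"delta_pos":[0,0,0.078],"spin":0},{"hand":0.048,"delta_pos":[0,0,0.09],"spin":0},{"hand":0.048,"delta_pos":[0,0,0.096],"spin":0},{"hand":0.048,"delta_pos":[0,0,0.096],"spin":0}]' 35
python3 - <<'E'
from h import *
P=optics.camera_params("wrist"); im,d=optics.camera("wrist"); s=monitor.sense()
print(s["tcp_pos"],s["ft_force"],s["wrist_torque"])
cv2.imwrite("pics/e.png",cv2.resize(im,(800,600))[:,:,::-1])
E
```

```text
clock: 3.02
tcp_pos: [0.5469, 0.153, 0.1047]
tcp_rot: [0.0, 0.164, 0.986, 0.0]
ft_force: [-0.4, 0.5, -0.5]
gripper_width: 0.562
grip_force: 0.0
[0.54732566 0.15293254 0.10511495] [0.30057508 0.62961767 0.03756407] [ 0.0275031  -0.00324845  0.01097706]
```

View pics/e.png

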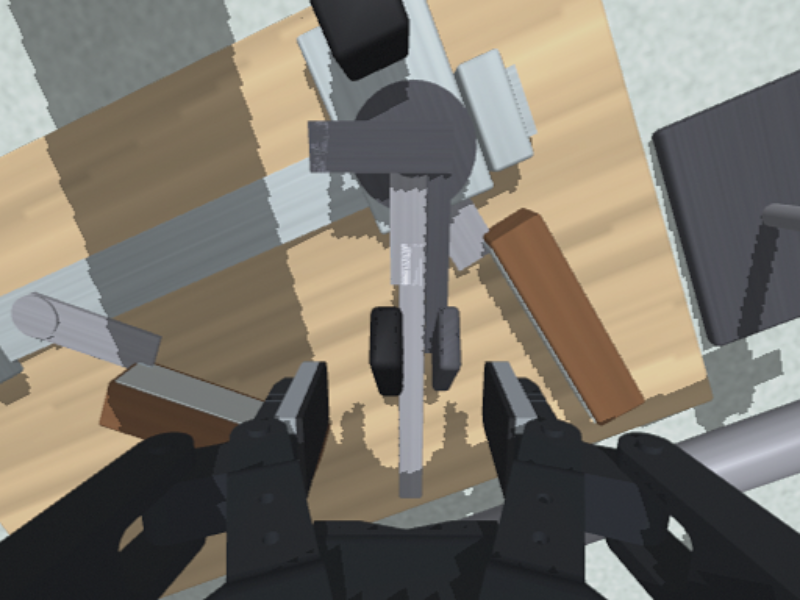

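Run:
```python
from h import *
P=optics.camera_params("wrist"); im,d=optics.camera("wrist"); s=monitor.sense()
def proj(p):
    c=rot(P["attitude"]).T@(p-P["xyz"]); return (np.array([P["cx"]+P["fx"]*c[0]/c[2],P["cy"]+P["fy"]*c[1]/c[2]])/.64).round(0)
T=rot(s["tcp_rot"])
for off in([0,0,0],[.011,.024,0],[.011,-.024,0],[-.011,.024,0],[.011,.024,-.01],[0,0,-.019]): print(off,proj(s["tcp_pos"]+T@off))
print(rot(P["attitude"])[:,2])
C=cloud(P,d); L=(C-s["tcp_pos"])@T
m=(d>0)&(abs(L[...,0])<.05)&(abs(L[...,1])<.06)&(L[...,2]<.03)
# finger/handle points per tool-y slice
for y in np.arange(-.036,.037,.004):
    q=L[m&(abs(L[...,1]-y)<.002)]
    if len(q): print((y*1000).round(), len(q),"x",np.percentile(q[:,0]*1000,[2,50,98]).round(),"z",np.percentile(q[:,2]*1000,[2,50,98]).round())
```

```text
[0, 0, 0] [404. 349.]
[0.011, 0.024, 0] [469. 322.]
[0.011, -0.024, 0] [339. 322.]
[-0.011, 0.024, 0] [467. 376.]
[0.011, 0.024, -0.01] [473. 331.]
[0, 0, -0.019] [404. 370.]
[ 0.257155   -0.08718135 -0.96242959]
-36.0 529 x [-5.  7. 13.] z [-88. -80. -42.]
-32.0 525 x [ 7. 12. 14.] z [-92. -81. -42.]
-28.0 1125 x [ 9. 12. 18.] z [-117.  -81.  -40.]
-24.0 2494 x [-9. 11. 18.] z [-120.  -73.  -37.]
-20.0 1509 x [16. 17. 20.] z [-127. -114.  -97.]
-16.0 1299 x [11. 17. 20.] z [-127. -117. -103.]
-12.0 1361 x [-9. 17. 20.] z [-128. -115.    1.]
-8.0 1369 x [-20.  11.  20.] z [-127. -111.   13.]
-4.0 1237 x [-22.  11.  16.] z [-120. -110.   15.]
-0.0 898 x [-10.  11.  12.] z [-120. -113.    3.]
4.0 820 x [10. 11. 12.] z [-120. -114. -105.]
8.0 910 x [10. 11. 20.] z [-127. -114. -104.]
12.0 1506 x [-15.  12.  20.] z [-127. -114.   20.]
16.0 1645 x [-24.  17.  20.] z [-127. -114.    6.]
20.0 1743 x [-26.  17.  20.] z [-127. -113.   -2.]
24.0 2504 x [-24.  12.  18.] z [-121.  -74.  -37.]
28.0 1281 x [ 5. 12. 18.] z [-118.  -83.  -40.]
32.0 588 x [ 7. 12. 17.] z [-99. -81. -41.]
36.0 518 x [ 2.  8. 13.] z [-89. -76. -41.]
```

Run:
```python
from h import *
P=optics.camera_params("wrist"); im,d=optics.camera("wrist"); s=monitor.sense()
T=rot(s["tcp_rot"]); C=cloud(P,d); L=(C-s["tcp_pos"])@T*1000
for col in (245,200,312,320,330,277,285):
    print(col,[(r,)+tuple(L[r,col].round().astype(int)) for r in range(195,300,8) if d[r,col]>0])
print("raw d",d[234,314],d[240,316], "tip cam pos (tool)",((P["xyz"]-s["tcp_pos"])@T).round(3))
print(np.array([L[...,2][(d>0)&(abs(L[...,1])>22)&(abs(L[...,1])<40)&(L[...,0]>-14)&(L[...,0]<14)&(L[...,2]<12)].max()]))
m=(d>0)&(abs(L[...,1])<22)&(L[...,2]>-30)&(L[...,2]<25)
q=L[m]; print("handle n",len(q))
for a in range(-35,25,5):
    w=q[(q[:,0]>=a)&(q[:,0]<a+5)]
    if len(w): print(a,len(w),"ztop",np.percentile(w[:,2],3).round(),"y",w[:,1].min().round(),w[:,1].max().round())
```

```text
245 [(195, np.int64(18), np.int64(-8), np.int64(-1)), (203, np.int64(14), np.int64(-8), np.int64(-4)), (211, np.int64(10), np.int64(-8), np.int64(-7)), (219, np.int64(6), np.int64(-8), np.int64(-10)), (227, np.int64(3), np.int64(-7), np.int64(-13)), (235, np.int64(-2), np.int64(-7), np.int64(-13)), (243, np.int64(-16), np.int64(-9), np.int64(7)), (251, np.int64(-36), np.int64(-10), np.int64(37)), (259, np.int64(-71), np.int64(-13), np.int64(90)), (267, np.int64(-79), np.int64(-13), np.int64(89)), (275, np.int64(-87), np.int64(-13), np.int64(89)), (283, np.int64(-95), np.int64(-13), np.int64(88)), (291, np.int64(-104), np.int64(-13), np.int64(89)), (299, np.int64(-114), np.int64(-13), np.int64(91))]
200 [(195, np.int64(-9), np.int64(-51), np.int64(90)), (203, np.int64(-16), np.int64(-51), np.int64(90)), (211, np.int64(-24), np.int64(-52), np.int64(89)), (219, np.int64(-31), np.int64(-52), np.int64(89)), (227, np.int64(-39), np.int64(-53), np.int64(90)), (235, np.int64(11), np.int64(-26), np.int64(-41)), (243, np.int64(11), np.int64(-25), np.int64(-51)), (251, np.int64(11), np.int64(-2
[... 3527 characters left out ...]
 (259, np.int64(-70), np.int64(24), np.int64(88)), (267, np.int64(-79), np.int64(24), np.int64(90)), (275, np.int64(-87), np.int64(25), np.int64(89)), (283, np.int64(-96), np.int64(25), np.int64(90)), (291, np.int64(-104), np.int64(25), np.int64(89)), (299, np.int64(-113), np.int64(25), np.int64(89))]
raw d 0.1426949 0.1361674 tip cam pos (tool) [ 0.069  0.    -0.173]
[-32.84984226]
handle n 3195
-30 32 ztop 21.0 y -11.0 19.0
-25 70 ztop 13.0 y -13.0 19.0
-20 73 ztop 7.0 y -12.0 19.0
-15 98 ztop -1.0 y -12.0 19.0
-10 110 ztop -8.0 y -12.0 19.0
-5 184 ztop -14.0 y -12.0 20.0
0 399 ztop -14.0 y -13.0 20.0
5 397 ztop -11.0 y -12.0 20.0
10 366 ztop -7.0 y -12.0 20.0
15 191 ztop -4.0 y -12.0 20.0
```

The wrist depth puts the visible finger ends about 35 mm behind the TCP, which doesn't agree with the stated geometry. Closing here tests it safely, because contact will show in the opening and grip force.

```bash
python3 -m pendant '[{"hand":0.018,"delta_pos":[0,0,0],"spin":0},{"hand":0.018,"delta_pos":[0,0,0],"spin":0},{"hand":0.018,"delta_pos":[0,0,0],"spin":0},{"hand":0.018,"delta_pos":[0,0,0],"spin":0},{"hand":0.018,"delta_pos":[0,0,0],"spin":0}]' 40
python3 - <<'E'
from h import *
P=optics.camera_params("wrist"); im,d=optics.camera("wrist"); s=monitor.sense()
T=rot(s["tcp_rot"]); L=(cloud(P,d)-s["tcp_pos"])@T*1000
print(s["gripper_width"]*.0854,s["grip_force"],s["ft_force"],s["wrist_torque"])
m=(d>0)&(abs(L[...,1])<22)&(L[...,2]>-30)&(L[...,2]<25);q=L[m];print(q[:,1].min(),q[:,1].max())
cv2.imwrite("pics/f.png",cv2.resize(im,(800,600))[:,:,::-1])
E
```

```text
clock: 3.8
tcp_pos: [0.5469, 0.1526, 0.1046]
tcp_rot: [-0.0, 0.164, 0.986, -0.0]
ft_force: [0.2, -0.5, -0.1]
gripper_width: 0.211
grip_force: 0.0
0.018033383849034045 0.0 [0.1467253  0.25982103 0.50893907] [ 0.04707258  0.00395628 -0.05472978]
-21.959743962855665 20.59783485503597
```

View pics/f.png

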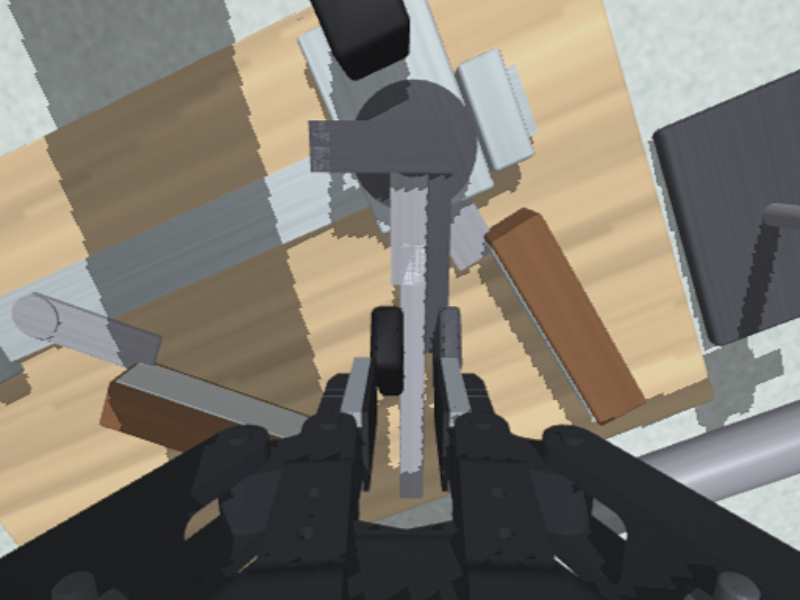

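The opening reached 18 mm with no grip force, and the pads show above the handle prongs (around 365 and 450,400). The real fingertips are therefore behind the reported TCP, and I'll measure by how much.

Run:
```python
from h import *
from cell import arm
print(arm.grip_depth)
P=optics.camera_params("wrist"); im,d=optics.camera("wrist"); s=monitor.sense()
T=rot(s["tcp_rot"]); L=(cloud(P,d)-s["tcp_pos"])@T*1000
for lo,hi in((6,14),(-14,-6),(14,25),(-25,-14)):
    m=(d>0)&(L[...,1]>lo)&(L[...,1]<hi)&(abs(L[...,0])<13)&(L[...,2]<-16)&(L[...,2]>-100)
    q=L[m]; print(lo,len(q),"z pct 90,98,max",np.percentile(q[:,2],[90,98,100]).round(1),"x",np.percentile(q[:,0],[2,98]).round(),"y",np.percentile(q[:,1],[2,98]).round())
for col in(238,285,290): print(col,[(r,)+tuple(int(v) for v in L[r,col].round()) for r in range(215,300,6)])
m=(d>0)&(abs(L[...,1])<60)&(abs(L[...,0])<60)&(L[...,2]<-85); print("body zmax per y:",np.histogram(L[m][:,2],bins=range(-150,-80,5)))
```

```text
0.0187
6 1465 z pct 90,98,max [-43.  -34.7 -30.2] x [-10.  12.] y [ 9. 14.]
-14 1598 z pct 90,98,max [-42.9 -35.1 -30.4] x [-9. 12.] y [-14.  -9.]
14 1214 z pct 90,98,max [-45.1 -38.6 -34.6] x [ 7. 13.] y [14. 23.]
-25 1107 z pct 90,98,max [-45.2 -38.9 -34.8] x [ 7. 13.] y [-25. -14.]
238 [(215, 8, -12, -8), (221, 5, -11, -10), (227, 3, -11, -13), (233, 11, -9, -41), (239, 11, -9, -47), (245, 11, -9, -52), (251, 9, -9, -53), (257, 6, -9, -53), (263, 4, -9, -55), (269, 1, -9, -55), (275, -1, -9, -56), (281, -3, -9, -57), (287, -6, -9, -57), (293, -8, -9, -58), (299, -12, -9, -57)]
285 [(215, 8, 15, -9), (221, 5, 15, -10), (227, 2, 15, -11), (233, 11, 12, -39), (239, 11, 11, -47), (245, 11, 11, -53), (251, 11, 11, -59), (257, 11, 10, -63), (263, 11, 10, -67), (269, 9, 10, -68), (275, 6, 10, -68), (281, 3, 10, -68), (287, 1, 10, -68), (293, -1, 10, -68), (299, -5, 10, -68)]
290 [(215, 8, 17, -9), (221, 5, 17, -11), (227, 2, 17, -12), (233, 11, 14, -40), (239, 11, 14, -47), (245, 11, 13, -53), (251, 11, 13, -58), (257, 11, 12, -63), (263, 11, 12, -69), (269, 8, 12, -68), (275, 7, 12, -70), (281, 7, 11, -74), (287, 6, 11, -76), (293, 4, 11, -76), (299, 1, 11, -76)]
body zmax per y: (array([   0,    0,    0,    0, 1623, 1723, 5963, 6217, 5912, 4888, 3129,
       2553, 5007]), array([-150, -145, -140, -135, -130, -125, -120, -115, -110, -105, -100,
        -95,  -90,  -85]))
```

The fingertips sit about 37 mm behind the TCP, so I'll reopen, lower about 30 mm more and then creep while watching the force.

```bash
python3 -m pendant '[{"hand":0.048,"delta_pos":[0.003,0,0],"spin":0},{"hand":0.048,"delta_pos":[0.003,0,0],"spin":0},{"hand":0.048,"delta_pos":[0.003,0,0],"spin":0},{"hand":0.048,"delta_pos":[0.003,0,0.01],"spin":0},{"hand":0.048,"delta_pos":[0.003,0,0.02],"spin":0},{"hand":0.048,"delta_pos":[0.003,0,0.027],"spin":0},{"hand":0.048,"delta_pos":[0.003,0,0.030],"spin":0},{"hand":0.048,"delta_pos":[0.003,0,0.030],"spin":0}]'; python3 -m pendant '[{"hand":0.048,"delta_pos":[0,0,0.003],"spin":0},{"hand":0.048,"delta_pos":[0,0,0.005],"spin":0},{"hand":0.048,"delta_pos":[0,0,0.005],"spin":0}]';python3 - <<'E'
from h import *
P=optics.camera_params("wrist"); im,d=optics.camera("wrist"); s=monitor.sense()
print(s["ft_force"],s["wrist_torque"])
cv2.imwrite("pics/g.png",cv2.resize(im,(800,600))[:,:,::-1])
im,d=optics.camera("scene")
cv2.imwrite("pics/g2.png",cv2.resize(im[60:280,230:500],(800,600),interpolation=cv2.INTER_CUBIC)[:,:,::-1])
E
```

```text
clock: 4.9
tcp_pos: [0.544, 0.1536, 0.0742]
tcp_rot: [-0.0, 0.164, 0.986, -0.0]
ft_force: [0.3, -0.7, -0.3]
gripper_width: 0.56
grip_force: 0.0
clock: 5.28
tcp_pos: [0.544, 0.1536, 0.0695]
tcp_rot: [-0.0, 0.164, 0.986, -0.0]
ft_force: [-0.3, -0.5, 0.1]
gripper_width: 0.565
grip_force: 0.0
[-0.09565715 -0.66734048  1.31306824] [-0.03087982  0.06346581 -0.00199281]
```

View pics/g.png

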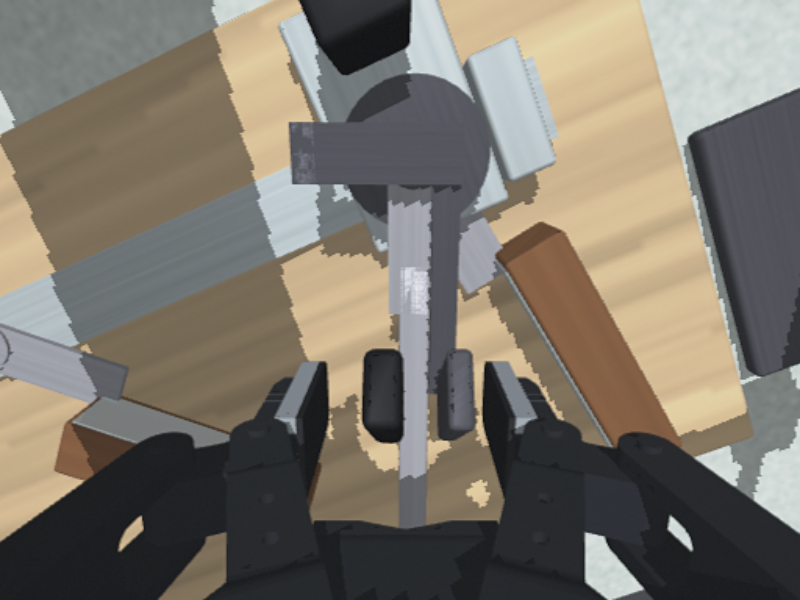

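View pics/g2.png

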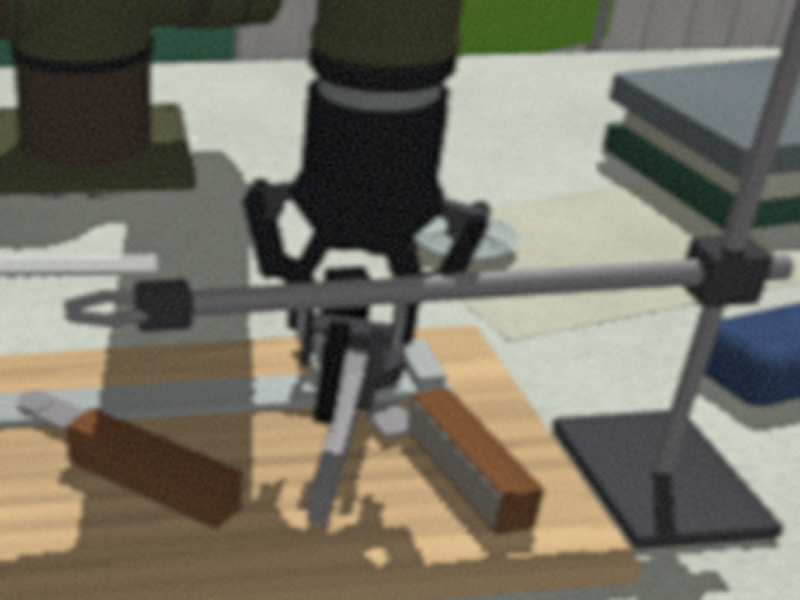

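In both views the gripper is behind the rod and clear of it, with the prongs (380,395) and (455,395) between the pads. Closing now.

```bash
python3 -m pendant '[{"hand":0.018,"delta_pos":[0,0,0],"spin":0},{"hand":0.018,"delta_pos":[0,0,0],"spin":0},{"hand":0.018,"delta_pos":[0,0,0],"spin":0},{"hand":0.018,"delta_pos":[0,0,0],"spin":0},{"hand":0.018,"delta_pos":[0,0,0],"spin":0}]' 40
python3 - <<'E'
from h import *
s=monitor.sense(); print(s["gripper_width"]*85.4,s["grip_force"],s["ft_force"],s["wrist_torque"],s["clock"])
E
```

```text
clock: 6.0
tcp_pos: [0.5449, 0.1531, 0.0707]
tcp_rot: [0.001, 0.164, 0.987, -0.0]
ft_force: [-1.1, -3.0, 6.4]
gripper_width: 0.255
grip_force: 40.3
21.7509213402726 40.3274792432785 [-1.06217614 -2.95159761  6.35592169] [-0.12501079  0.03144797  0.21988006] 6.0
```

Run:
```python
from h import *
P=optics.camera_params("wrist"); im,d=optics.camera("wrist"); s=monitor.sense()
T=rot(s["tcp_rot"]); L=(cloud(P,d)-s["tcp_pos"])@T*1000
# prong points in front of pads (x 13..24), z relative
m=(d>0)&(L[...,0]>12.5)&(L[...,0]<26)&(L[...,2]>-60)&(L[...,2]<45)&(abs(L[...,1])<30); q=L[m]
for a in range(-60,45,8):
    w=q[(q[:,2]>=a)&(q[:,2]<a+8)]
    if len(w)>5: print(a,len(w),"x",np.percentile(w[:,0],[2,98]).round(),"y hist",dict(zip(*[v.tolist() for v in np.unique((w[:,1]/2).round()*2,return_counts=True)])))
for col in(238,276,280,284): print(col,[(r,)+tuple(int(v) for v in L[r,col].round()) for r in range(212,270,4)])
cv2.imwrite("pics/i.png",cv2.resize(im[190:310,180:340],(800,600),interpolation=cv2.INTER_CUBIC)[:,:,::-1])
```

```text
-44 191 x [13. 15.] y hist {-10.0: 17, -8.0: 27, -6.0: 26, -4.0: 28, -2.0: 24, -0.0: 7, 6.0: 7, 8.0: 17, 10.0: 21, 12.0: 15, 14.0: 2}
-36 87 x [13. 15.] y hist {-10.0: 5, -8.0: 6, -6.0: 7, -4.0: 8, -2.0: 8, -0.0: 5, 6.0: 10, 8.0: 12, 10.0: 13, 12.0: 11, 14.0: 2}
-4 333 x [13. 26.] y hist {4.0: 79, 6.0: 62, 8.0: 72, 10.0: 59, 12.0: 61}
4 289 x [13. 26.] y hist {-6.0: 15, -4.0: 47, -2.0: 48, -0.0: 63, 2.0: 43, 4.0: 9, 6.0: 6, 8.0: 11, 10.0: 12, 12.0: 6, 14.0: 29}
12 92 x [13. 26.] y hist {-6.0: 3, -4.0: 17, -2.0: 20, 0.0: 17, 2.0: 21, 14.0: 14}
44 36 x [15. 26.] y hist {22.0: 1, 24.0: 4, 26.0: 11, 28.0: 14, 30.0: 6}
238 [(212, -12, -16, 53), (216, -16, -16, 54), (220, -19, -16, 54), (224, 14, -10, -35), (228, 12, -10, -37), (232, 11, -9, -39), (236, 9, -10, -38), (240, 8, -9, -41), (244, 7, -9, -43), (248, 5, -9, -43), (252, 4, -9, -45), (256, 2, -9, -45), (260, 1, -9, -46), (264, -1, -9, -47), (268, -3, -9, -47)]
276 [(212, 6, 10, 3), (216, 3, 10, 4), (220, 0, 10, 4), (224, 14, 8, -37), (228, 13, 8, -38), (232, 11, 8, -38), (236, 9, 8, -39), (240, 8, 8, -41), (244, 6, 8, -41), (248, 5, 8, -43), (252, 4, 8, -44), (256, 2, 8, -44), (260, 0, 8, -45), (264, -1, 8, -46), (268, -3, 8, -47)]
280 [(212, 6, 13, 3), (216, 3, 13, 3), (220, -20, 17, 56), (224, 14, 10, -37), (228, 12, 10, -37), (232, 11, 10, -39), (236, 9, 10, -39), (240, 8, 10, -41), (244, 6, 10, -41), (248, 5, 10, -44), (252, 3, 10, -44), (256, 2, 10, -45), (260, 1, 10, -46), (264, -1, 10, -46), (268, -3, 10, -48)]
284 [(212, -13, 19, 55), (216, -16, 19, 55), (220, -19, 19, 55), (224, 14, 12, -36), (228, 12, 12, -38), (232, 11, 12, -39), (236, 11, 11, -42), (240, 9, 11, -43), (244, 7, 12, -43), (248, 5, 12, -43), (252, 3, 12, -43), (256, 2, 11, -45), (260, 1, 11, -46), (264, -1, 11, -47), (268, -2, 11, -48)]
```

View pics/i.png

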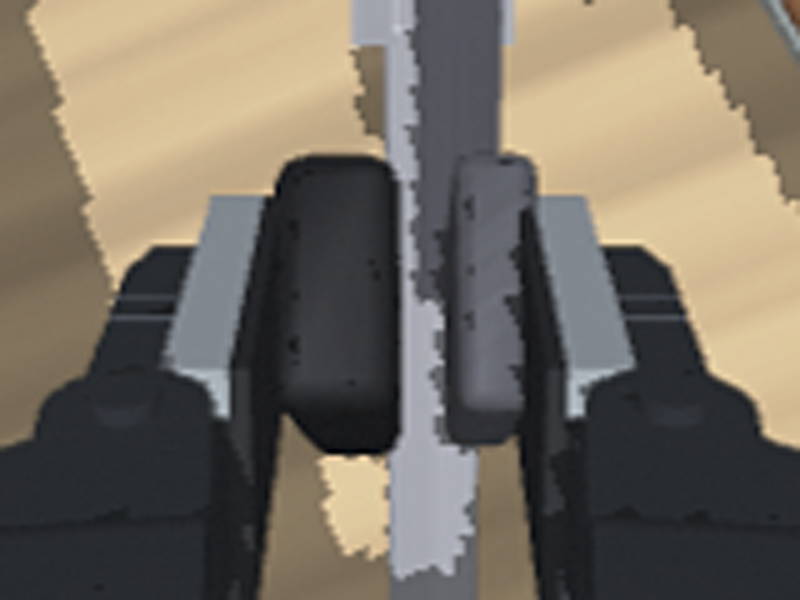

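The crop shows the post (340,300) and tab (490,290) gripped. The width over both is about 24 mm and the grip force is 40 N, so the tab is squeezed. Swinging the blade 30° first.

```bash
python3 -m pendant '[{"hand":0.018,"delta_pos":[0,0.0048,0],"spin":-4},{"hand":0.018,"delta_pos":[0.0002,0.0096,0],"spin":-8},{"hand":0.018,"delta_pos":[0.0008,0.0144,0],"spin":-12},{"hand":0.018,"delta_pos":[0.0018,0.0191,0],"spin":-16},{"hand":0.018,"delta_pos":[0.0031,0.0238,0],"spin":-20},{"hand":0.018,"delta_pos":[0.0047,0.0284,0],"spin":-24},{"hand":0.018,"delta_pos":[0.0066,0.0328,0],"spin":-28},{"hand":0.018,"delta_pos":[0.0075,0.0349,0],"spin":-30},{"hand":0.018,"delta_pos":[0.0075,0.0349,0],"spin":-30}]'
cat > b.py <<'E'
from h import *
y=np.radians(4.22);Rb=np.array([[np.cos(y),-np.sin(y)],[np.sin(y),np.cos(y)]]);o=np.array([.488,.0693])
s=monitor.sense(); print(s["gripper_width"]*85.4,s["grip_force"],s["ft_force"].round(1),s["wrist_torque"].round(2),s["clock"])
T=rot(s["tcp_rot"]); print("tool yaw (blade) deg in board",np.degrees(np.arctan2(-T[1,0],-T[0,0]))-4.22)
for c in("wrist","top"):
    P=optics.camera_params(c); im,d=optics.camera(c)
    L=cloud(P,d); L[...,:2]=(L[...,:2]-o)@Rb
    b=0 if c=="wrist" else .0025
    for n,z0,z1,x0,x1,y0,y1 in(("blade",.055,.0635,.115,.19,.02,.16),("mirror",.046,.0535,.06,.19,.115,.20),("smirror",.046,.0535,.03,.19,-.12,.02),("lug",.083,.092,-.07,-.03,-.15,.15)):
        q=L[(d>0)&(L[...,2]-b>z0)&(L[...,2]-b<z1)&(L[...,0]>x0)&(L[...,0]<x1)&(L[...,1]>y0)&(L[...,1]<y1)][:,:2]
        if len(q)<25: continue
        m=q.mean(0); w=np.linalg.svd(q-m)[2][0]; w=w*np.sign(w[0])
        print(c,n,len(q),m.round(4),"ang",np.degrees(np.arctan2(w[1],w[0])).round(2),"from pivot",np.degrees(np.arctan2(m[1]-.11,m[0])).round(2))
E
python3 b.py
```

```text
clock: 7.18
tcp_pos: [0.5494, 0.1895, 0.0708]
tcp_rot: [0.001, -0.097, 0.995, 0.0]
ft_force: [-0.8, -0.5, 6.4]
gripper_width: 0.259
grip_force: 40.0
22.11332043555162 39.96397018432617 [-0.8 -0.5  6.4] [0.22 0.1  0.1 ] 7.175
tool yaw (blade) deg in board 6.9240927797338765
wrist blade 959 [0.1365 0.1283] ang 6.77 from pivot 7.65
wrist mirror 1779 [0.0853 0.1461] ang 2.44 from pivot 22.95
wrist smirror 4476 [ 0.103  -0.0263] ang 41.02 from pivot -52.93
wrist lug 810 [-0.0402  0.1132] ang -86.3 from pivot 175.47
top blade 106 [0.1549 0.1288] ang 7.94 from pivot 6.93
top mirror 47 [0.1481 0.1392] ang 7.08 from pivot 11.14
top smirror 598 [ 0.0835 -0.0508] ang 48.28 from pivot -62.57
top lug 204 [-0.0503  0.1107] ang 83.89 from pivot 179.18
```

```bash
python3 -m pendant '[{"hand":0.018,"delta_pos":[0,0.0018,0],"spin":-1.5},{"hand":0.018,"delta_pos":[0.0001,0.0030,0],"spin":-2.5},{"hand":0.018,"delta_pos":[0.0001,0.0038,0],"spin":-3.1},{"hand":0.018,"delta_pos":[0.0001,0.0038,0],"spin":-3.1}]' ; python3 b.py
```

```text
clock: 7.78
tcp_pos: [0.5488, 0.1927, 0.0708]
tcp_rot: [0.001, -0.124, 0.992, -0.0]
ft_force: [1.2, -1.2, 5.6]
gripper_width: 0.262
grip_force: 40.9
22.36644542653046 40.947259068489075 [ 1.2 -1.2  5.6] [ 0.11  0.08 -0.14] 7.775
tool yaw (blade) deg in board 9.969610248488344
wrist blade 958 [0.1359 0.1346] ang 9.69 from pivot 10.25
wrist mirror 1883 [0.1009 0.1473] ang 2.39 from pivot 20.3
wrist smirror 4212 [ 0.1049 -0.0242] ang 39.42 from pivot -52.0
wrist lug 872 [-0.0405  0.1137] ang -84.67 from pivot 174.75
top blade 105 [0.1542 0.1359] ang 10.44 from pivot 9.54
top mirror 75 [0.1492 0.145 ] ang 14.28 from pivot 13.19
top smirror 585 [ 0.084  -0.0504] ang 48.68 from pivot -62.36
top lug 195 [-0.0506  0.1107] ang -82.5 from pivot 179.16
```

```bash
python3 -m pendant '[{"hand":0.018,"delta_pos":[0,0.0014,0],"spin":-1},{"hand":0.018,"delta_pos":[0,0.0022,0],"spin":-1},{"hand":0.018,"delta_pos":[0,0.0022,0],"spin":-1}]' ; python3 b.py | egrep 'blade|\['
```

```text
clock: 8.25
tcp_pos: [0.5487, 0.1927, 0.0708]
tcp_rot: [0.001, -0.132, 0.991, -0.002]
ft_force: [2.4, -8.3, 6.6]
gripper_width: 0.259
grip_force: 44.4
22.090866774652035 44.36250865459442 [ 2.4 -8.3  6.6] [-0.8  -0.1  -0.61] 8.25
tool yaw (blade) deg in board 10.918105371162014
wrist blade 958 [0.136  0.1346] ang 9.51 from pivot 10.27
wrist mirror 1941 [0.1028 0.1475] ang 2.9 from pivot 20.05
wrist smirror 4226 [ 0.1048 -0.0242] ang 39.57 from pivot -52.03
wrist lug 923 [-0.0407  0.1138] ang -84.1 from pivot 174.65
top blade 107 [0.1536 0.1363] ang 8.7 from pivot 9.7
top mirror 78 [0.1505 0.1454] ang 16.41 from pivot 13.25
top smirror 582 [ 0.083  -0.0516] ang 48.31 from pivot -62.83
top lug 208 [-0.0502  0.1103] ang -86.3 from pivot 179.69
```

The pushing force rose to 8 N and the blade stopped at about 9.6°, so it is flat on the first mirror. Letting go.

```bash
python3 -m pendant '[{"hand":0.046,"delta_pos":[0,0,0],"spin":0},{"hand":0.046,"delta_pos":[0,0,0],"spin":0},{"hand":0.046,"delta_pos":[0,0,0],"spin":0},{"hand":0.046,"delta_pos":[0,-0.0015,0],"spin":0},{"hand":0.046,"delta_pos":[0,-0.0015,0],"spin":0}]' ; python3 b.py | egrep 'blade|\['
python3 - <<'E'
from h import *
P=optics.camera_params("wrist"); im,d=optics.camera("wrist"); s=monitor.sense()
T=rot(s["tcp_rot"]); L=(cloud(P,d)-s["tcp_pos"])@T*1000
q=L[(d>0)&(L[...,0]>12.5)&(L[...,0]<26)&(L[...,2]>-44)&(L[...,2]<-28)&(abs(L[...,1])<22)]; print(np.unique((q[:,1]/2).round()*2,return_counts=True))
cv2.imwrite("pics/j.png",im[:,:,::-1])
E
```

```text
clock: 8.98
tcp_pos: [0.5473, 0.1934, 0.0695]
tcp_rot: [-0.0, -0.132, 0.991, -0.0]
ft_force: [0.1, -0.4, 0.5]
gripper_width: 0.536
grip_force: 0.0
45.8009016801036 0.0 [ 0.1 -0.4  0.5] [-0.    0.01  0.09] 8.975
tool yaw (blade) deg in board 11.00000928358099
wrist blade 925 [0.135  0.1316] ang 9.65 from pivot 9.09
wrist mirror 3123 [0.1162 0.1527] ang 4.97 from pivot 20.19
wrist smirror 4068 [ 0.1058 -0.0231] ang 38.84 from pivot -51.51
wrist lug 1050 [-0.041   0.1125] ang -84.0 from pivot 176.52
top blade 107 [0.1538 0.133 ] ang 9.46 from pivot 8.5
top mirror 92 [0.1523 0.145 ] ang 18.67 from pivot 12.96
top smirror 576 [ 0.0843 -0.0506] ang 48.36 from pivot -62.31
top lug 204 [-0.0503  0.1093] ang 88.03 from pivot -179.2
(array([-14., -12., -10.,  -8.,  -6.,  -4.,  12.,  14.,  16.,  18.]), array([ 1, 18, 30, 28, 25, 21,  9, 11, 12,  3]))
```

The tab is released (31 mm over both prongs) and the blade is locked at about 9.3° against a mirror angle of 9.6°. I'll lift off and go above the lug.

```bash
python3 -m pendant '[{"hand":0.046,"delta_pos":[0,0,-0.02],"spin":0},{"hand":0.046,"delta_pos":[0,0,-0.06],"spin":0},{"hand":0.046,"delta_pos":[0,0,-0.10],"spin":0},{"hand":0.046,"delta_pos":[0.03,0.003,-0.13],"spin":0},{"hand":0.046,"delta_pos":[0.06,0.006,-0.13],"spin":6},{"hand":0.046,"delta_pos":[0.1,0.01,-0.13],"spin":11},{"hand":0.046,"delta_pos":[0.1183,0.0127,-0.13],"spin":11},{"hand":0.046,"delta_pos":[0.1183,0.0127,-0.13],"spin":11},{"hand":0.046,"delta_pos":[0.1183,0.0127,-0.13],"spin":11}]' ; python3 b.py
python3 - <<'E'
from h import *
P=optics.camera_params("wrist"); im,d=optics.camera("wrist"); s=monitor.sense()
T=rot(s["tcp_rot"]); C=cloud(P,d); L=(C-s["tcp_pos"])@T*1000
q=L[(d>0)&(C[...,2]>.08)&(C[...,2]<.095)&(abs(L[...,0])<40)&(abs(L[...,1])<40)]; print("lug in tool",len(q),np.percentile(q,[2,50,98],axis=0).round(1).tolist() if len(q) else '')
E
```

```text
clock: 10.25
tcp_pos: [0.4317, 0.1751, 0.1999]
tcp_rot: [0.001, -0.037, 0.999, 0.0]
ft_force: [0.6, -0.1, 0.2]
gripper_width: 0.541
grip_force: 0.0
46.18329289976744 0.0 [ 0.6 -0.1  0.2] [ 0.03 -0.02  0.05] 10.25
tool yaw (blade) deg in board 0.03339551049095402
wrist blade 260 [0.1321 0.1314] ang 9.36 from pivot 9.21
wrist mirror 1347 [0.1095 0.153 ] ang 6.66 from pivot 21.43
wrist smirror 918 [ 0.0653 -0.0623] ang 58.87 from pivot -69.25
wrist lug 847 [-0.0521  0.1104] ang -88.26 from pivot 179.56
top blade 123 [0.1505 0.1324] ang 8.67 from pivot 8.45
top mirror 372 [0.1242 0.1516] ang 2.47 from pivot 18.52
top smirror 587 [ 0.0839 -0.0506] ang 48.7 from pivot -62.4
lug in tool 858 [[-8.9, -13.7, 111.0], [3.8, 0.7, 112.7], [15.5, 15.1, 115.9]]
```

```bash
python3 -m pendant '[{"hand":0.046,"delta_pos":[0.003,0,0.04],"spin":0},{"hand":0.046,"delta_pos":[0.003,0,0.09],"spin":0},{"hand":0.046,"delta_pos":[0.003,0,0.13],"spin":0},{"hand":0.046,"delta_pos":[0.003,0,0.155],"spin":0},{"hand":0.046,"delta_pos":[0.003,0,0.171],"spin":0},{"hand":0.046,"delta_pos":[0.003,0,0.171],"spin":0},{"hand":0.046,"delta_pos":[0.003,-0.008,0.171],"spin":0},{"hand":0.046,"delta_pos":[0.003,-0.018,0.171],"spin":0},{"hand":0.046,"delta_pos":[0.003,-0.028,0.171],"spin":0},{"hand":0.046,"delta_pos":[0.003,-0.028,0.171],"spin":0}]' ; python3 b.py|egrep 'lug|blade|\['
```

```text
clock: 11.65
tcp_pos: [0.4292, 0.1453, 0.0291]
tcp_rot: [0.0, -0.036, 0.999, -0.0]
ft_force: [-0.2, 0.1, 0.7]
gripper_width: 0.539
grip_force: 0.0
46.05763954278667 0.0 [-0.2  0.1  0.7] [-0.03  0.03 -0.02] 11.65
tool yaw (blade) deg in board -0.058180947321027965
wrist lug 4974 [-0.0543  0.0866] ang 87.76 from pivot -156.71
top blade 108 [0.1523 0.1106] ang 10.04 from pivot 0.22
top mirror 565 [0.1083 0.1488] ang 9.1 from pivot 19.73
top smirror 581 [ 0.084  -0.0505] ang 48.47 from pivot -62.37
```

The carriage follows (about 21 mm so far). I'll keep pushing towards home.

```bash
python3 -m pendant '[{"hand":0.046,"delta_pos":[0,-0.014,0],"spin":0},{"hand":0.046,"delta_pos":[0,-0.028,0],"spin":0},{"hand":0.046,"delta_pos":[0,-0.042,0],"spin":0},{"hand":0.046,"delta_pos":[0,-0.056,0],"spin":0},{"hand":0.046,"delta_pos":[0,-0.070,0],"spin":0},{"hand":0.046,"delta_pos":[0,-0.084,0],"spin":0},{"hand":0.046,"delta_pos":[0,-0.098,0],"spin":0},{"hand":0.046,"delta_pos":[0,-0.112,0],"spin":0},{"hand":0.046,"delta_pos":[0,-0.126,0],"spin":0},{"hand":0.046,"delta_pos":[0,-0.140,0],"spin":0},{"hand":0.046,"delta_pos":[0,-0.152,0],"spin":0},{"hand":0.046,"delta_pos":[0,-0.160,0],"spin":0}]' ; python3 -m pendant '[{"hand":0.046,"delta_pos":[0,-0.010,0],"spin":0},{"hand":0.046,"delta_pos":[0,-0.020,0],"spin":0},{"hand":0.046,"delta_pos":[0,-0.030,0],"spin":0},{"hand":0.046,"delta_pos":[0,-0.036,0],"spin":0},{"hand":0.046,"delta_pos":[0,-0.040,0],"spin":0},{"hand":0.046,"delta_pos":[0,-0.040,0],"spin":0}]'; python3 b.py|egrep 'lug|blade|smirr|\['
```

```text
clock: 13.25
tcp_pos: [0.4406, -0.0138, 0.0286]
tcp_rot: [-0.0, -0.036, 0.999, 0.0]
ft_force: [0.1, 4.7, 2.5]
gripper_width: 0.538
grip_force: 2.5
clock: 14.0
tcp_pos: [0.4432, -0.0515, 0.0285]
tcp_rot: [-0.0, -0.036, 0.999, 0.001]
ft_force: [-0.1, 11.3, 3.1]
gripper_width: 0.536
grip_force: 5.4
45.733213072302455 5.395485609769821 [-0.1 11.3  3.1] [ 1.76 -0.19 -0.06] 14.0
tool yaw (blade) deg in board -0.11647808715618435
wrist lug 4927 [-0.0544 -0.1099] ang 88.77 from pivot -103.89
top mirror 576 [0.1074 0.1487] ang 10.13 from pivot 19.82
top smirror 416 [ 0.1304 -0.1069] ang 10.02 from pivot -58.99
```

```bash
python3 -m pendant '[{"hand":0.046,"delta_pos":[0,-0.002,0],"spin":0},{"hand":0.046,"delta_pos":[0,-0.002,0],"spin":0}]'; python3 -m pendant '[{"hand":0.046,"delta_pos":[0,0.006,0],"spin":0},{"hand":0.046,"delta_pos":[0,0.010,0],"spin":0},{"hand":0.046,"delta_pos":[0,0.010,-0.03],"spin":0},{"hand":0.046,"delta_pos":[0,0.010,-0.08],"spin":0},{"hand":0.046,"delta_pos":[0,0.010,-0.13],"spin":0},{"hand":0.046,"delta_pos":[0,0.010,-0.18],"spin":0},{"hand":0.046,"delta_pos":[0,0.010,-0.18],"spin":0},{"hand":0.046,"delta_pos":[0,0.010,-0.18],"spin":0}]'; sed -i 's/("blade",.055,.0635,.115,.19,.02,.16)/("blade",.055,.0635,.12,.19,-.11,.0)/;s/,-.12,.02)/,-.16,.02)/' b.py; python3 b.py
python3 - <<'E'
from h import *
im,d=optics.camera("top"); cv2.imwrite("pics/k.png",cv2.resize(im[120:300,100:350],(800,576),interpolation=cv2.INTER_CUBIC)[:,:,::-1])
E
```

```text
clock: 14.35
tcp_pos: [0.4432, -0.0515, 0.0284]
tcp_rot: [-0.0, -0.035, 0.999, 0.003]
ft_force: [1.6, 18.9, 3.5]
gripper_width: 0.539
grip_force: 9.2
clock: 15.35
tcp_pos: [0.4424, -0.0453, 0.2081]
tcp_rot: [-0.0, -0.037, 0.999, -0.0]
ft_force: [-0.6, -0.3, -0.3]
gripper_width: 0.539
grip_force: 0.0
46.05453748662059 0.0 [-0.6 -0.3 -0.3] [0.03 0.01 0.03] 15.35
tool yaw (blade) deg in board -0.019655747750545238
wrist blade 209 [ 0.1344 -0.084 ] ang 11.37 from pivot -55.29
wrist mirror 1274 [0.0943 0.1473] ang 15.29 from pivot 21.56
wrist smirror 1383 [ 0.106  -0.1109] ang 10.91 from pivot -64.37
wrist lug 788 [-0.0527 -0.1084] ang -89.83 from pivot -103.58
top blade 115 [ 0.1483 -0.0827] ang 9.02 from pivot -52.42
top mirror 556 [0.107  0.1488] ang 9.58 from pivot 19.94
top smirror 494 [ 0.1251 -0.11  ] ang 16.01 from pivot -60.38
```

View pics/k.png

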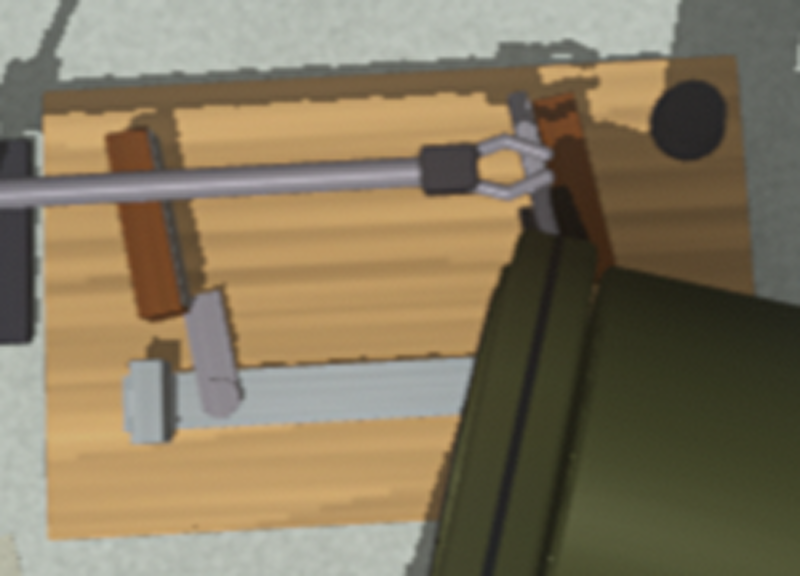

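The second mirror (575,170) lies along the blade, but the arm hides part of it. I'll move aside and measure once more.

```bash
python3 -m pendant '[{"hand":0.046,"delta_pos":[0,0.05,-0.02],"spin":0},{"hand":0.046,"delta_pos":[0,0.10,-0.02],"spin":0},{"hand":0.046,"delta_pos":[0,0.15,-0.02],"spin":0},{"hand":0.046,"delta_pos":[0,0.20,-0.02],"spin":0},{"hand":0.046,"delta_pos":[0,0.24,-0.02],"spin":0},{"hand":0.046,"delta_pos":[0,0.24,-0.02],"spin":0},{"hand":0.046,"delta_pos":[0,0.24,-0.02],"spin":0}]'; sed -i 's/,-.16,.02)/,-.16,-.04)/' b.py; python3 b.py
```

```text
clock: 16.38
tcp_pos: [0.4247, 0.1938, 0.2274]
tcp_rot: [-0.001, -0.037, 0.999, -0.001]
ft_force: [0.2, -0.8, 1.0]
gripper_width: 0.538
grip_force: 0.0
45.96748284331274 0.0 [ 0.2 -0.8  1. ] [ 0.01  0.01 -0.02] 16.375
tool yaw (blade) deg in board 0.03357398155919089
wrist mirror 1560 [0.109  0.1507] ang 10.04 from pivot 20.46
wrist smirror 416 [ 0.0712 -0.1123] ang 58.24 from pivot -72.24
wrist lug 736 [-0.0527 -0.1065] ang 86.41 from pivot -103.67
top blade 118 [ 0.1482 -0.0825] ang 9.22 from pivot -52.42
top mirror 549 [0.1075 0.1485] ang 9.99 from pivot 19.69
top smirror 546 [ 0.1194 -0.1107] ang 12.7 from pivot -61.57
top lug 190 [-0.0507 -0.1093] ang -87.11 from pivot -103.03
```

```bash
python3 -c "
from cell import close_job
print(close_job())"
```

```text
the job is handed in; nothing more can be done
None
```

I handed the job in at about 16.4 s: the blade was locked flat on the first mirror, the carriage is home against its stop (about 0.219 m), and the second mirror's position puts it within about 1° of parallel (a direct fit to the partly hidden block read about 3° off); the judge's result was not shown.

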